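Set a slat to its cutting line in the saw board

TASK

Get the slat ready for sawing: push it up against the fence of the saw board and slide it along the fence, crossed end first, until its pencil line is level with the end of the board and the marked waste hangs out past it. Then press the red lever firmly down so that its rubber foot clamps the slat there. It is all pushing and pressing: do not lift the slat, and leave the other things on the bench where they lie.

Things in the scene. Friction and masses are not known exactly. Their poses are not given: they have to be found in the camera images.
- saw_board: saw board screwed to the bench: plywood plate 170 (x) x 260 (y) x 18 mm, origin at the centre of its underside. A dark wooden fence, 22 mm wide, 20 mm high, runs along y over its whole length; the fence's face is at x = +20 mm, looking to -x. The sawing end is the plate's end at y = -130 mm. The lever's steel bracket stands behind the fence at x = 43..83, y = -95..-45 mm, up to 65 mm high.
- plate_end (a point): point on the top edge of the plate's sawing end, at (-10, -130, 18) mm in the saw board's frame, where the middle of the pencil line belongs; it turns with the saw board, whose -y axis is the way the slat overhangs
- slat: light wooden slat, 60 (x) x 220 (y) x 8 mm, about 90 g, origin at the centre of its underside. It lies loose on the plate, roughly along the fence, its +x long side facing the fence 1 to 3 cm away. Its -y end carries the pencil line and a pencilled cross on the waste.
- pencil_line (a point): middle of the pencil line, on the slat's top face, at (0, -75, 8) mm in the slat's frame: the line runs square across the slat, 35 mm from the crossed end, so 35 mm overhang when it is level with the plate's end
- lever (a joint): hinge of the hold-down lever, rad: 0 when its foot stands on the 8 mm slat, -0.1 closed on nothing, up to 1.3 raised. Starts raised 0.8 to 1.1 and stays where it is left (friction 0.7 N m; about 5 N down on the red grip closes it). At value q the grip's middle is 142 mm from lever_pivot, along (-cos q, 0, sin q) in the saw board's frame.
- lever_pivot (a point): the lever's pivot, at (62, -70, 52) mm in the saw board's frame, behind the fence
- red_grip (a point): middle of the lever's round red grip, on its axis; the grip is 72 mm long and about 20 mm thick, and continues the lever beyond the rubber foot. The foot, 19 mm wide, stands 72 mm from the pivot.
- tenon_saw: tenon saw lying flat on the bench, blade 250 x 70 mm, brass back, dark wooden handle; not to be moved
- pencil: flat red carpenter's pencil, 14 x 175 x 8 mm; not to be moved
- tape_measure: yellow and black tape measure, 66 x 84 x 44 mm; not to be moved
- ply_offcut: plywood offcut, 70 x 120 x 12 mm; not to be moved
- block_offcut: short wooden offcut, 50 x 80 x 18 mm; not to be moved

How it is judged (in metres and radians):
On the way, in this order (a step that is already met when the one before it is completed fails the run):
1. with the lever still up, the slat lies against the fence with its pencil line level with the plate's end (within 4 mm) (y of pencil_line in the frame of plate_end between -0.004 and 0.004 m and x of slat in the frame of saw_board above -0.0135 m and angle between the y axis of slat and the y axis of saw_board, either way round below 0.035 rad and value of joint lever above 0.3 rad), for 0.2 s.
2. the lever is down and its foot presses on the slat (value of joint lever below 0.03 rad and contact force between lever and slat above 1 N), for 0.2 s.
At the end, for the whole second after the job is handed in: the slat lies flat on the plate and against the fence (gap under 3.5 mm, within 2 degrees), its pencil line level with the plate's end within 4 mm, and the lever is down with its foot pressing on the slat by more than 1 N, all at rest (all of step 2 and y of pencil_line in the frame of plate_end between -0.004 and 0.004 m and x of slat in the frame of saw_board above -0.0135 m and angle between the y axis of slat and the y axis of saw_board, either way round below 0.035 rad and z of slat in the frame of saw_board below 0.021 m and value of joint lever above -0.04 rad and linear speed of slat below 0.01 m/s); the robot touches nothing.
It fails at once if the slat is lifted more than 12 mm off the plate (z of slat in the frame of saw_board above 0.03 m).
It fails at once if the slat tips or falls off the saw board (angle between slat's own z axis and vertical above 0.2 rad or z of slat in the frame of saw_board below 0.01 m).
It fails at once if a thing lying on the bench is moved more than 25 mm (distance of any of tenon_saw, pencil, tape_measure, ply_offcut, block_offcut from where it was at the start of the episode above 0.025 m).
It also fails if it takes over 61 s, if anything falls off the work surface, if the arm or the gripper's body presses on something with over 40 N, if the wrist force passes 120 N, or if a joint passes its speed limit or range.

ROBOT

A 6-joint arm with a two-finger parallel gripper is mounted at the origin on a cart in front of the work surface, level with it; the furniture and walls round the work are solid. World frame = base frame: x ahead of the robot, y to its left, z up, the work surface at z = 0. Lengths are in mm, angles in rad, forces in N, time in s.
With the tool pointing down it reaches from about 350 to 950 mm from the base axis. Payload 17.4 kg.
Tool frame: the origin (TCP) lies on the centre line of the jaws, within the pads' length; the fingertips stand 19 mm ahead of it and the grasp point (between the pads) is the TCP (robot.tcp_to_tips is the distance from the TCP to the fingertips, in mm); z points along the fingers, y is the line along which they close (so a half turn about z gives the same grasp; the last joint's range is limited). The gripper opens to 93 mm and grips with 3 to 60 N. Pads are 15 mm wide; open, the fingers measure 128 mm over their backs; the gripper's body (75 mm by 188 mm) begins 65 mm behind the grasp point.
Start: joints at [-1.185, 0.116, 1.442, -0, 1.584, -0.038], TCP at [277.57, -615.295, 237.646] pointing down, gripper open.
Joint ranges: [-2.83, 2.83], [-0.83, 2.19], [0.07, 2.5], [-1.14, 4.28], [0.01, 3], [-2.97, 2.97]. Speed limits (rad/s): [1.89, 1.89, 2.22, 3.14, 3.14, 3.14].

INTERFACE

Orientations are given as a rotation vector (axis times angle).
In Python, from rig import robot, cams, nets gives the robot as it stands.
- The arm moves only by the tool apply_moves, never from a script. Its argument "series" is text: rows parted by semicolons, each of 7 numbers parted by spaces: the shift along the tool's x, y, z normalised to -1 to 1, where 1 is 0.8 m, then the turn, a rotation vector about the tool's x, y, z normalised to -1 to 1, where 1 is 180 degrees, then the closure, from -1 (fully open) to 1 (shut). A call has exactly 10 rows; each row is the pose to reach, as a shift and turn from the pose commanded when the call began, along the tool's axes at that moment, turning the shorter way round; what a row does not reach only later rows make up. A row lasts 1/10 s, in which the tool goes at most 50 mm and 8.59 degrees, less where a joint would pass 70% of its speed; a pose out of reach is approached as far as the arm can. A call with a number of a shift or a turn outside -1 to 1 is refused whole. A call with a gripper value outside its range is refused whole. The fingers move at their own pace and stop on an object; "newtons" is the grip in N (left out, the last holds). Time passes only in rows, so rows that repeat a pose let the fingers close, or fill a call up. It gives the time, the measured TCP pose, the force, the opening and the grip force at its end, in the units of the state.
- robot.get_obs(): the state, without advancing time (a new reading comes with each control period).
- cams.get_image(name): name is "scene" or "side" or "wrist"; returns a dict with "image" (480x640x3 uint8, red, green, blue), "z_map" (480x640 float32, mm along the optical axis (not along the pixel's ray), 0 where there is no reading), "mtx" (3x3 intrinsics, pixels), "R" (3x3) and "t" (3): a world point X has camera coordinates R X + t; the wrist camera has in their place "tool_from_camera" (4x4, takes a point from camera to tool coordinates, whose origin is the TCP and whose axes are the flange's). Camera axes: x right, y down, z forward; pixel columns grow to the right and rows downward; lengths in mm; the calibration is good to about 2 mm. The wrist camera is an equidistant fisheye: a pixel r from the principal point sees the ray r / f radians off the axis. A picture is of the moment at which its call begins: read the wrist's pose just before it.
- robot.hand_in(): hands the job in; it is judged then, once.
Trained networks look in the newest picture that a camera, given by its name, has taken for a name from the list of things; names that differ only in an ending like _2 or _b are one class to them, and where a whole thing is asked for, a point or a joint stands for the part that bears it (a point fixed in the world has none). Each returns a list of dicts, best first, with "confidence" (0 to 1); they miss things now and then, are a little off and sometimes report something else, mostly with a low value. They report only what shows in the picture. A call takes as long as a camera call.
- nets.search_frame(camera, query): "box" ([left, top, right, bottom] in pixels, round what is visible of it).
- nets.outline_of(camera, query): "mask" (480x640 bool, what is visible of it) and "box" ([left, top, right, bottom] in pixels, round what is visible of it).
- nets.mark_of(camera, query): "uv" ([column, row] in pixels: a listed point, or the origin of a listed thing).
The state is a dict: "t": time; "qpos": joint angles; "joint_vel": joint speeds; "joint_torque": joint torques, N m; "ee_pos": TCP position; "tcp_rot": TCP orientation; "force": force on the tool from outside, world axes, zero at the start; "wrist_torque": the same for the moment, N m; "grip_width": opening from 0.0 (shut) to 1.0 (fully open); "grasp_force": force on a finger pad.
Only numpy, scipy, OpenCV 4.12 (cv2) and the standard library are available. Lean on these libraries where they do the work, as an engineer would, in place of code of your own. Each camera call takes 0.05 s, during which the arm holds its last target. There are 200 camera calls.

## Working session

There is one attempt and no reset: what is moved stays moved. The work goes in short steps, Python scripts to look and compute and a tool call to move; the robot and the scene stay as the last step left them, time stands still between calls to the robot, and variables do not carry over. Pictures are saved under pics/ and viewed, at most 10 in all, crops included, and the job is handed in when it is done.

Besides the shell and the picture viewer there is one more tool, called after "Call:" as name(argument=value, ...) on one line, values as JSON. apply_moves: Moves the arm, as the interface text tells. Its arguments: {"type":"object","properties":{"series":{"type":"string"},"newtons":{"type":"number"}},"required":["series"]}

```bash
mkdir -p pics; ls; cat > h.py <<'E'
from rig import robot,cams,nets
import numpy as np,cv2
from scipy.spatial.transform import Rotation as Rn
def pts(im,mask):
    v,u=np.nonzero(mask&(im["z_map"]>0)); z=im["z_map"][v,u]; K=im["mtx"]
    c=np.c_[(u-K[0,2])/K[0,0]*z,(v-K[1,2])/K[1,1]*z,z]
    return (c-im["t"])@im["R"]
def ray(im,uv,zw):
    K=im["mtx"];d=np.array([(uv[0]-K[0,2])/K[0,0],(uv[1]-K[1,2])/K[1,1],1.])
    d=im["R"].T@d; o=-im["R"].T@im["t"]; return o+d*(zw-o[2])/d[2]
E
python3 - <<'E'
from h import *
np.set_printoptions(precision=1,suppress=True)
ims=[]
for c in ["scene","side"]:
    im=cams.get_image(c); cv2.imwrite(f"pics/{c}0.png",im["image"][:,:,::-1])
    print(c,"cam at",-im["R"].T@im["t"])
    for q,z in [("plate_end",18),("pencil_line",26),("slat",18),("saw_board",0),("lever_pivot",52)]:
        for r in nets.mark_of(c,q)[:2]: print(q,r["confidence"],np.array(r["uv"]),ray(im,r["uv"],z))
    for q in ["slat","saw_board","red_grip","lever"]:
        for r in nets.outline_of(c,q)[:1]:
            p=pts(im,r["mask"]); print(q,r["confidence"],r["box"],len(p),np.median(p,0),np.percentile(p,2,axis=0),np.percentile(p,98,axis=0))
            if q=="slat":
                s=p[abs(p[:,2]-26)<4]; xy=s[:,:2].astype(np.float32); print(cv2.minAreaRect(xy))
print(robot.get_obs())
E
```

```text
pics
scene cam at [ 74.1 608.7 865.3]
plate_end 0.58 [317.7 223.5] [ 627.5 -101.7   18. ]
pencil_line 0.96 [308.3 251.3] [578.4   0.2  26. ]
slat 0.91 [296.9 275.7] [554.4  74.5  18. ]
slat 0.15 [318.9 221.7] [ 629.3 -109.3   18. ]
saw_board 0.81 [290.3 260.7] [609.7  35.    0. ]
lever_pivot 0.68 [281.3 219.7] [689.4 -26.3  52. ]
slat 0.93 [268.0, 242.3, 325.9, 312.6] 1840 [549.   83.4  25.2] [501.4 -29.4  19.6] [601.3 176.1  28.6]
((553.030029296875, 71.82733154296875), (61.610565185546875, 223.21202087402344), 17.28582191467285)
saw_board 0.83 [239.9, 182.6, 344.5, 311.3] 4410 [618.8  23.2  18.2] [ 499.4 -102.8    0.9] [692.6 166.  181.1]
red_grip 0.55 [279.1, 184.0, 313.6, 220.8] 289 [631.7 -30.2 147. ] [604.4 -44.2  58.1] [683.8 -18.5 204.6]
lever 0.92 [279.6, 183.2, 310.6, 224.6] 274 [631.8 -29.7 147.2] [604.4 -41.5  59. ] [683.9 -18.3 204.4]
side cam at [183.3 865.7 790.8]
plate_end 0.97 [311.2 253. ] [622.6 -93.3  18. ]
pencil_line 0.71 [317.4 273.1] [565.8  -6.2  26. ]
saw_board 0.75 [296.6 283.7] [612.8  27.3   0. ]
saw_board 0.22 [232.8 287.1] [764.8 105.    0. ]
lever_pivot 0.71 [331.8 222.3] [ 608.9 -218.7   52. ]
lever_pivot 0.63 [284.3 250.8] [676.4 -32.3  52. ]
saw_board 0.75 [256.6, 206.4, 337.3, 323.3] 3445 [620.8  29.9  18.7] [ 499.8 -101.2    4.6] [689.8 166.7 178. ]
red_grip 0.72 [275.5, 204.3, 311.5, 253.8] 365 [634.4 -30.8 134.5] [ 603.9 -196.9   -0.8] [725.4 -18.6 204.6]
lever 0.76 [276.9, 206.5, 310.2, 251.5] 335 [633.1 -31.  144. ] [ 603.8 -278.2   -0.7] [756.2 -18.7 204.7]
{'t': 1.0, 'qpos': array([-1.2,  0.1,  1.4, -0. ,  1.6, -0. ]), 'joint_vel': array([ 0., -0., -0., -0.,  0., -0.]), 'joint_torque': array([  0. , -72.1, -62.3,   0.1,   0. ,   0. ]), 'ee_pos': array([ 277.6, -615.3,  237.7]), 'tcp_rot': array([ 3.1,  0.7, -0. ]), 'force': array([-0.4,  0.5,  0.4]), 'wrist_torque': array([-0., -0.,  0.]), 'grasp_force': 0.0, 'grip_width': 0.9998280156259646}
```

```bash
python3 - <<'E'
from h import *
np.set_printoptions(precision=1,suppress=True)
from scipy.optimize import minimize
A=[];
for c in ["scene","side"]:
    im=cams.get_image(c)
    r=nets.outline_of(c,"saw_board")[0]; m=cv2.dilate(r["mask"].astype(np.uint8),np.ones((9,9)))>0
    P=pts(im,m); f=P[(P[:,2]>34)&(P[:,2]<42)&(P[:,1]<190)&(P[:,1]>-130)]
    pl=P[(P[:,2]>13)&(P[:,2]<30)&(P[:,1]<200)&(P[:,1]>-130)]
    print(c,"fence",len(f),cv2.minAreaRect(f[:,:2].astype(np.float32)),"plate",len(pl),cv2.minAreaRect(pl[:,:2].astype(np.float32)))
    mu=f[:,:2].mean(0); w=np.linalg.svd(f[:,:2]-mu,full_matrices=False)[2][0]; print(mu,w,np.degrees(np.arctan2(-w[0],w[1])))
    b=im["image"][150:350,200:400,::-1]; cv2.imwrite(f"pics/{c}z.png",cv2.resize(b,(600,600),interpolation=2))
cv2.imwrite("pics/both.png",np.hstack([cv2.resize(cv2.imread(f"pics/{c}z.png"),(400,400)) for c in ["scene","side"]]))
E
```

```text
scene fence 710 ((649.9334716796875, 41.749229431152344), (57.30415725708008, 262.01715087890625), 16.01906394958496) plate 3671 ((610.6629028320312, 37.00006103515625), (187.94615173339844, 301.9705505371094), 15.873085975646973)
[632.8  44.4] [ 0.3 -1. ] -163.35243109127904
side fence 569 ((648.4418334960938, 40.766029357910156), (55.64347457885742, 262.9798889160156), 16.159887313842773) plate 2861 ((609.2284545898438, 38.83372497558594), (188.54522705078125, 317.7887878417969), 16.06155776977539)
[632.1  44.9] [-0.3  1. ] 16.793744453257407
```

View pics/scene0.png

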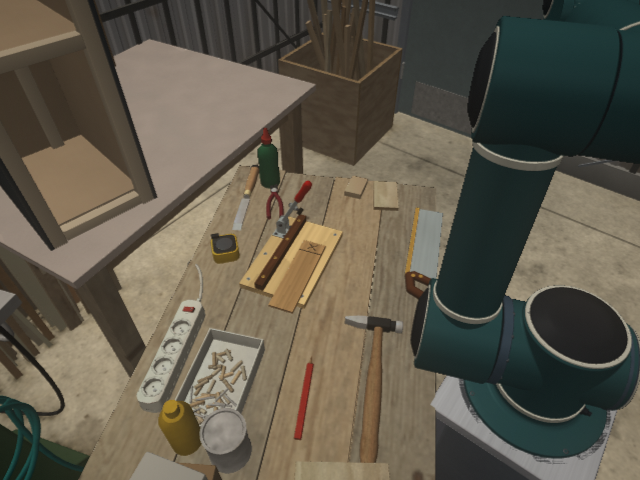

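View pics/both.png

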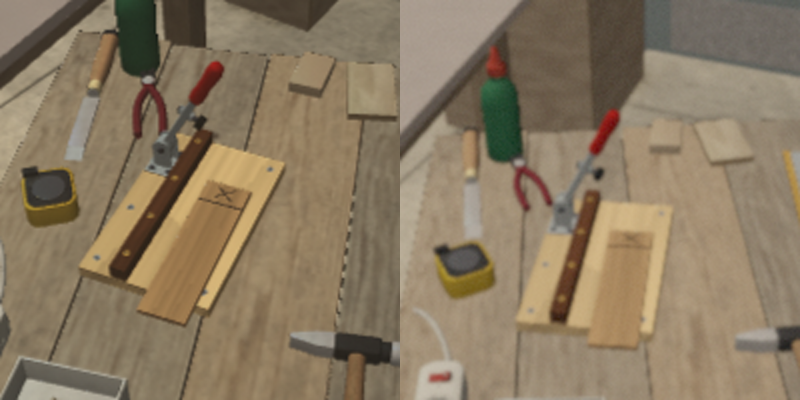

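```bash
cat >> h.py <<'E'
YAW=16.3
def row(p,yaw,ref=None):
    """yaw: heading of tool y in world, deg. ref: (pos,rotvec) commanded at call begin"""
    o=robot.get_obs(); pos,rv=ref or (o["ee_pos"],o["tcp_rot"])
    R0=Rn.from_rotvec(rv).as_matrix(); a=np.radians(yaw); y=np.array([np.cos(a),np.sin(a),0]); z=np.array([0,0,-1.])
    R1=np.c_[np.cross(y,z),y,z]
    s=R0.T@(np.array(p)-pos)/800; w=Rn.from_matrix(R0.T@R1).as_rotvec()/np.pi
    print(p,np.array2string(np.r_[s,w],precision=4,suppress_small=True)); return s,w
E
python3 - <<'E'
from h import *
o=robot.get_obs();print(o["tcp_rot"],o["ee_pos"]); row((540,90,340),16.3)
print(cams.get_image("wrist")["tool_from_camera"].round(2))
E
```

```text
[3.07126672e+00 6.60734891e-01 4.48614366e-06] [ 277.58446871 -615.29566765  237.68409373]
(540, 90, 340) [ 0.6616 -0.6687 -0.1279  0.      0.     -0.4557]
[[  -0.     -0.97   -0.24   66.55]
 [   1.     -0.     -0.      1.36]
 [   0.     -0.24    0.97 -146.64]
 [   0.      0.      0.      1.  ]]
```

Call:
apply_moves(series="0.6616 -0.6687 -0.1279 0 0 -0.4557 1;0.6616 -0.6687 -0.1279 0 0 -0.4557 1;0.6616 -0.6687 -0.1279 0 0 -0.4557 1;0.6616 -0.6687 -0.1279 0 0 -0.4557 1;0.6616 -0.6687 -0.1279 0 0 -0.4557 1;0.6616 -0.6687 -0.1279 0 0 -0.4557 1;0.6616 -0.6687 -0.1279 0 0 -0.4557 1;0.6616 -0.6687 -0.1279 0 0 -0.4557 1;0.6616 -0.6687 -0.1279 0 0 -0.4557 1;0.6616 -0.6687 -0.1279 0 0 -0.4557 1")

```text
t: 2.25
ee_pos: [450.5, -149.0, 305.6]
tcp_rot: [1.876, 2.519, 0.0]
force: [1.1, -0.8, -0.1]
grip_width: 0.191
grasp_force: 0.0
```

```bash
python3 - <<'E'
from h import *
o=robot.get_obs();print(o["tcp_rot"],o["ee_pos"],o["t"]); row((540,60,340),16.3)
E
```

```text
[1.87618944e+00 2.51871928e+00 3.88787505e-04] [ 450.48010333 -149.00376484  305.63212147] 2.25
(540, 60, 340) [ 0.2183  0.182  -0.043   0.0002  0.0002  0.0019]
```

Call:
apply_moves(series="0.2183 0.182 -0.043 0 0 0.002 1;0.2183 0.182 -0.043 0 0 0.002 1;0.2183 0.182 -0.043 0 0 0.002 1;0.2183 0.182 -0.043 0 0 0.002 1;0.2183 0.182 -0.043 0 0 0.002 1;0.2183 0.182 -0.043 0 0 0.002 1;0.2183 0.182 -0.043 0 0 0.002 1;0.2183 0.182 -0.043 0 0 0.002 1;0.2183 0.182 -0.043 0 0 0.002 1;0.2183 0.182 -0.043 0 0 0.002 1")

```text
t: 3.25
ee_pos: [540.9, 56.7, 339.5]
tcp_rot: [1.893, 2.507, 0.0]
force: [-0.3, 0.1, -0.0]
grip_width: 0.003
grasp_force: 0.0
```

```bash
cat >> h.py <<'E'
def wcloud():
    """world points for all wrist pixels (480x640x3), nan where none; plus image"""
    o=robot.get_obs(); im=cams.get_image("wrist"); K=im["mtx"]
    u,v=np.meshgrid(np.arange(640),np.arange(480)); dx=(u-K[0,2])/K[0,0]; dy=(v-K[1,2])/K[1,1]
    th=np.hypot(dx,dy)+1e-9; z=im["z_map"].astype(float); z[z<=0]=np.nan
    k=np.tan(th)/th; c=np.stack([dx*k*z,dy*k*z,z],-1); T=im["tool_from_camera"]
    t=c@T[:3,:3].T+T[:3,3]
    return im,t@Rn.from_rotvec(o["tcp_rot"]).as_matrix().T+o["ee_pos"]
E
python3 - <<'E'
from h import *
np.set_printoptions(precision=1,suppress=True)
im,W=wcloud(); cv2.imwrite("pics/w1.png",im["image"][:,:,::-1]); np.save("w1.npy",W)
print(robot.get_obs()["ee_pos"])
for q in ["plate_end","pencil_line","slat","saw_board","lever_pivot","red_grip"]:
    for r in nets.mark_of("wrist",q)[:1]:
        u,v=np.round(r["uv"]).astype(int); print(q,r["confidence"],u,v,W[v,u])
for q in ["slat","saw_board"]:
    for r in nets.outline_of("wrist",q)[:1]:
        P=W[cv2.erode(r["mask"].astype(np.uint8),np.ones((3,3)))>0]; P=P[np.isfinite(P[:,2])]
        print(q,r["confidence"],r["box"])
        for lo,hi in [(14,21),(22,30),(34,42)]:
            f=P[(P[:,2]>lo)&(P[:,2]<hi)]
            if len(f)>50: print(lo,hi,len(f),np.median(f[:,2]),cv2.minAreaRect(f[:,:2].astype(np.float32)))
E
```

```text
[540.9  56.8 339.5]
slat 0.94 333 189 [554.5  71.8  25.8]
saw_board 0.62 360 230 [603.8  29.4  17.9]
slat 0.65 [304.6, 103.2, 357.3, 270.2]
22 30 7401 25.571925779767753 ((551.40869140625, 69.16519927978516), (58.612762451171875, 214.00637817382812), 17.62201499938965)
saw_board 0.97 [295.1, 131.0, 426.2, 287.2]
14 21 8425 17.60461059325155 ((596.390625, 50.77857208251953), (168.0512237548828, 206.33714294433594), 15.811442375183105)
22 30 237 24.611073851610684 ((641.3215942382812, 63.970481872558594), (57.04648971557617, 196.99795532226562), 16.63079261779785)
34 42 2734 37.5402379420448 ((637.634033203125, 66.45032501220703), (54.47283935546875, 197.59420776367188), 17.564851760864258)
```

View pics/w1.png

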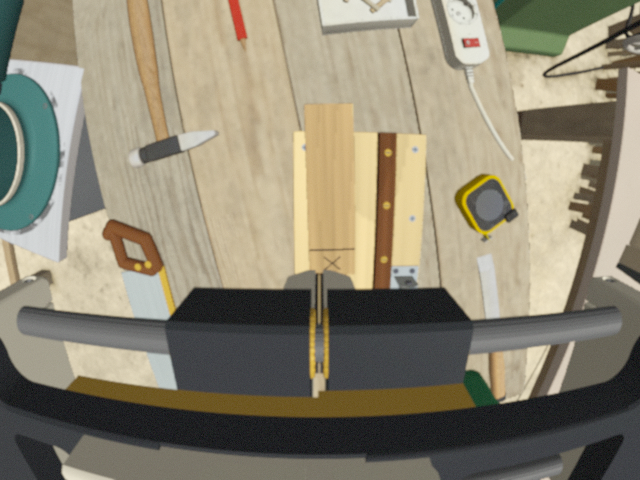

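```bash
python3 - <<'E'
from h import *
np.set_printoptions(precision=2,suppress=True)
W=np.load("w1.npy"); 
Z=W[...,2]
# row-wise: fence (z 34-42) left edge, and plate left edge/right edge, +y end per column
L=[];Rr=[];F=[];S=[];S2=[]
for v in range(140,240):
    cols=np.arange(270,450); z=Z[v,cols]
    f=cols[(z>33)&(z<43)&(cols>365)]
    if len(f)>8: F.append((W[v,f[0],:2]+W[v,f[0]-1,:2])/2 if 0 else W[v,f[0],:2])
    p=cols[(z>12)&(z<22)]
    if len(p)>8: L.append(W[v,p[0],:2]); Rr.append(W[v,p[-1],:2])
    s=cols[(z>22.5)&(z<30)&(cols<365)]
    if len(s)>20: S.append(W[v,s[0],:2]); S2.append(W[v,s[-1],:2])
E_=[]
for u in list(range(360,372))+list(range(402,420)):
    z=Z[110:160,u]; r=np.nonzero((z>12)&(z<22))[0]
    if len(r): E_.append(W[110+r[0],u,:2])
SE=[]
for u in range(310,350):
    z=Z[90:140,u]; r=np.nonzero((z>22)&(z<30))[0]
    if len(r): SE.append(W[90+r[0],u,:2])
for n,a in dict(fence=F,L=L,R=Rr,slatL=S,slatR=S2,plateEnd=E_,slatEnd=SE).items():
    a=np.array(a,np.float32); d=cv2.fitLine(a,cv2.DIST_HUBER,0,.01,.01).ravel(); 
    print(n,len(a),"ang",(np.degrees(np.arctan2(d[1],d[0]))-90)%180,"pt",d[2:])
    t=np.radians(16.4); ex=np.array([np.cos(t),np.sin(t)]); ey=np.array([-ex[1],ex[0]])
    print("   x",np.median(a@ex),"y",np.median(a@ey))
E
```

```text
fence 100 ang 15.284821 pt [610.5   73.62]
   x 606.7077681164744 y -87.44221351021162
L 100 ang 15.989136 pt [501.65  75.28]
   x 502.40818224313597 y -88.83910925673543
R 100 ang 15.82959 pt [668.66 103.71]
   x 670.6802546600968 y -88.8999699287306
slatL 100 ang 17.381989 pt [523.12  61.85]
   x 519.3224927540721 y -88.06610953304136
slatR 100 ang 17.414185 pt [577.57  83.64]
   x 577.2817504373912 y -88.54974329563316
plateEnd 30 ang 106.146935 pt [595.5  158.17]
   x 644.1271771827137 y -16.358565990812647
slatEnd 40 ang 106.098656 pt [522.46 172.78]
   x 548.7320326484372 y 18.217669038905214
```

```bash
cat >> h.py <<'E'
BY=np.radians(16.0); BO=np.array([603.6,25.4])
def L2W(x,y,z):
    c,s=np.cos(BY),np.sin(BY); return (BO[0]+c*x-s*y,BO[1]+s*x+c*y,z)
def W2L(p): 
    c,s=np.cos(BY),np.sin(BY); d=np.array(p[:2])-BO; return np.array([c*d[0]+s*d[1],-s*d[0]+c*d[1],p[2]])
E
python3 - <<'E'
from h import *
row(L2W(-110,53,90),16.); row(L2W(-110,53,39.5),16.)
E
```

```text
(np.float64(483.252433588484), np.float64(46.026760744860994), 90) [ 0.0061 -0.0734  0.3118  0.      0.     -0.0003]
(np.float64(483.252433588484), np.float64(46.026760744860994), 39.5) [ 0.0061 -0.0734  0.3749  0.      0.     -0.0003]
```

Call:
apply_moves(series="0.0061 -0.0734 0.1 0 0 0 1;0.0061 -0.0734 0.15 0 0 0 1;0.0061 -0.0734 0.2 0 0 0 1;0.0061 -0.0734 0.25 0 0 0 1;0.0061 -0.0734 0.3 0 0 0 1;0.0061 -0.0734 0.34 0 0 0 1;0.0061 -0.0734 0.365 0 0 0 1;0.0061 -0.0734 0.3749 0 0 0 1;0.0061 -0.0734 0.3749 0 0 0 1;0.0061 -0.0734 0.3749 0 0 0 1")

```text
t: 4.7
ee_pos: [484.0, 46.1, 40.8]
tcp_rot: [1.891, 2.507, 0.001]
force: [0.4, 0.2, 0.2]
grip_width: 0.006
grasp_force: 0.0
```

```bash
python3 - <<'E'
from h import *
o=robot.get_obs(); print(W2L(o["ee_pos"]),o["force"])
row(L2W(-64,53,39.5),16.)
E
```

```text
[-109.29575304   52.90305232   40.79060002] [0.37313884 0.21720114 0.20892259]
(np.float64(527.4704716016466), np.float64(58.70607911244295), 39.5) [ 0.0002  0.0566  0.0017  0.0005  0.0001 -0.0003]
```

Call:
apply_moves(series="0 0.006 0 0 0 0 1;0 0.012 0.0005 0 0 0 1;0 0.018 0.0005 0 0 0 1;0 0.024 0.0005 0 0 0 1;0 0.030 0.0005 0 0 0 1;0 0.036 0.0005 0 0 0 1;0 0.042 0.0005 0 0 0 1;0 0.048 0.0005 0 0 0 1;0 0.054 0.0005 0 0 0 1;0 0.0566 0.0005 0 0 0 1")

```text
t: 5.7
ee_pos: [527.2, 58.7, 39.0]
tcp_rot: [-1.892, -2.508, 0.0]
force: [-0.7, -0.2, 0.1]
grip_width: 0.004
grasp_force: 0.3
```

Call:
apply_moves(series="0 0.001 0 0 0 0 1;0 0.002 0 0 0 0 1;0 0.003 0 0 0 0 1;0 0.004 0 0 0 0 1;0 0.005 0 0 0 0 1;0 0.0055 0 0 0 0 1;0 0.006 0 0 0 0 1;0 0.006 0 0 0 0 1;0 0.006 0 0 0 0 1;0 0.006 0 0 0 0 1")

```text
t: 6.7
ee_pos: [531.4, 59.9, 39.1]
tcp_rot: [1.892, 2.508, 0.0]
force: [-0.3, 0.1, 0.0]
grip_width: 0.005
grasp_force: 0.1
```

```bash
python3 - <<'E'
from h import *
o=robot.get_obs(); print(W2L(o["ee_pos"]),o["force"])
im,W=wcloud(); cv2.imwrite("pics/w2.png",im["image"][:,:,::-1])
E
```

```text
[-59.87648487  53.03068619  39.10598095] [-0.28447615  0.13175085  0.01441902]
```

View pics/w2.png

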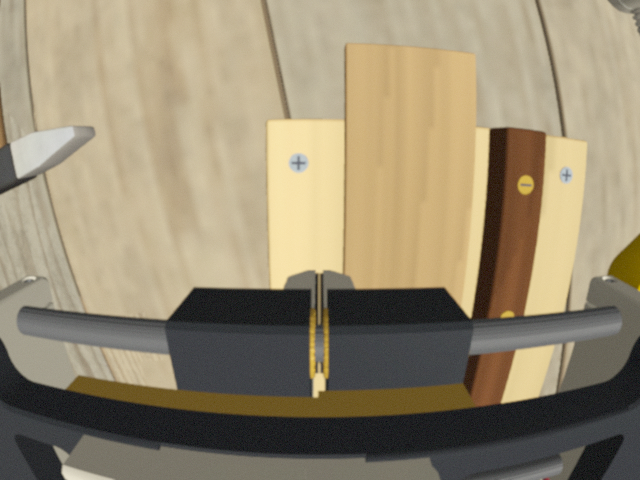

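Call:
apply_moves(series="0 0.0015 0 0 0 0 1;0 0.003 0 0 0 0 1;0 0.0045 0 0 0 0 1;0 0.006 0 0 0 0 1;0 0.0075 0 0 0 0 1;0 0.0085 0 0 0 0 1;0 0.0095 0 0 0 0 1;0 0.01 0 0 0 0 1;0 0.01 0 0 0 0 1;0 0.01 0 0 0 0 1")

```text
t: 7.75
ee_pos: [539.1, 62.1, 39.1]
tcp_rot: [1.892, 2.508, 0.0]
force: [-0.0, -0.1, 0.4]
grip_width: 0.001
grasp_force: 0.1
```

Call:
apply_moves(series="0 0.0008 0 0 0 0 1;0 0.0015 0 0 0 0 1;0 0.0022 0 0 0 0 1;0 0.003 0 0 0 0 1;0 0.0035 0 0 0 0 1;0 0.004 0 0 0 0 1;0 0.004 0 0 0 0 1;0 0.004 0 0 0 0 1;0 0.004 0 0 0 0 1;0 0.004 0 0 0 0 1")

```text
t: 8.75
ee_pos: [541.0, 62.6, 38.8]
tcp_rot: [-1.89, -2.506, 0.004]
force: [-12.1, -3.4, 5.8]
grip_width: 0.009
grasp_force: 7.2
```

```bash
python3 - <<'E'
from h import *
np.set_printoptions(precision=1,suppress=True)
o=robot.get_obs(); print(W2L(o["ee_pos"]),o["force"])
im,W=wcloud(); np.save("w3.npy",W)
Z=W[...,2]
for v in (150,180,210,240,270):
    c=np.arange(250,600); z=Z[v,c]; s=c[(z>22.5)&(z<30)&(c<495)]; f=c[(z>33)&(z<43)]
    print(v,"slat",W2L(W[v,s[0]]),W2L(W[v,s[-1]]),"fence",W2L(W[v,f[0]]),W2L(W[v,f[-1]]),s[-1],f[0])
for u in (380,420,460):
    r=np.nonzero((Z[:200,u]>22)&(Z[:200,u]<30))[0]; print("end",W2L(W[r[0],u]))
for u in (290,320):
    r=np.nonzero((Z[:200,u]>14)&(Z[:200,u]<22))[0]; print("plate end",W2L(W[r[0],u]))
E
```

```text
[-49.9  53.   38.8] [-12.1  -3.4   5.8]
150 slat [-39.3 116.4  23.6] [ 20.6 118.7  29.6] fence [ 20.7 118.8  33.7] [ 41.5 120.4  38. ] 479 483
180 slat [-39.4 103.4  25.1] [ 20.9 105.2  29.2] fence [ 19.9 105.6  33.6] [ 41.7 107.   37.4] 478 480
210 slat [-39.2  90.1  24.6] [20.2 91.6 29.6] fence [20.2 92.2 33. ] [41.4 93.5 37.4] 475 478
240 slat [-39.9  76.4  24.3] [20.4 77.4 28.8] fence [19.8 78.7 33.6] [41.7 79.5 37.2] 472 475
270 slat [-39.8  62.5  25.3] [20.2 63.1 29.6] fence [20.  65.1 35.6] [41.8 65.  37.1] 469 474
end [-23.7 164.   25. ]
end [ -5.9 163.2  25.5]
end [ 13.1 163.4  25.3]
plate end [-63.1 130.5  17.5]
plate end [-49.7 130.4  16.8]
```

Call:
apply_moves(series="0 -0.0125 0 0 0 0 1;0 -0.0125 -0.02 0 0 0 1;0 -0.0125 -0.05 0 0 0 1;0.06 0.01 -0.05 0 0 0 1;0.12 0.05 -0.05 0 0 0 1;0.165 0.05 -0.05 0 0 0 1;0.165 0.05 -0.04 0 0 0 1;0.165 0.05 -0.01 0 0 0 1;0.165 0.05 0 0 0 0 1;0.165 0.05 0 0 0 0 1")

```text
t: 9.8
ee_pos: [544.0, 200.3, 38.6]
tcp_rot: [-1.892, -2.507, 0.002]
force: [-0.6, 0.4, -0.4]
grip_width: 0.005
grasp_force: 0.0
```

```bash
python3 - <<'E'
from h import *
o=robot.get_obs(); print(W2L(o["ee_pos"]),o["force"]); row(L2W(-10,110,39.3),16.)
E
```

```text
[ -9.09538748 184.54125479  38.57581575] [-0.57525501  0.3850975  -0.40600523]
(np.float64(563.6672739007469), np.float64(128.3824129950451), 39.3) [-0.0932 -0.001  -0.0009 -0.0005  0.     -0.0004]
```

Call:
apply_moves(series="-0.009 0 -0.001 0 0 0 1;-0.018 0 -0.001 0 0 0 1;-0.027 0 -0.001 0 0 0 1;-0.036 0 -0.001 0 0 0 1;-0.045 0 -0.001 0 0 0 1;-0.054 0 -0.001 0 0 0 1;-0.063 0 -0.001 0 0 0 1;-0.072 0 -0.001 0 0 0 1;-0.081 0 -0.001 0 0 0 1;-0.09 0 -0.001 0 0 0 1")

```text
t: 10.8
ee_pos: [564.3, 131.0, 39.9]
tcp_rot: [-1.892, -2.508, 0.0]
force: [0.0, 0.6, 0.6]
grip_width: 0.005
grasp_force: 0.3
```

Call:
apply_moves(series="-0.008 0 0 0 0 0 1;-0.016 0 0 0 0 0 1;-0.024 0 0 0 0 0 1;-0.032 0 0 0 0 0 1;-0.038 0 0 0 0 0 1;-0.042 0 0 0 0 0 1;-0.045 0 0 0 0 0 1;-0.0475 0 0 0 0 0 1;-0.0475 0 0 0 0 0 1;-0.0475 0 0 0 0 0 1")

```text
t: 11.8
ee_pos: [574.6, 95.1, 39.9]
tcp_rot: [1.892, 2.508, 0.0]
force: [-0.4, -1.6, -0.1]
grip_width: 0.007
grasp_force: 0.0
```

```bash
cat >> h.py <<'E'
E
python3 - <<'E'
from h import *
np.set_printoptions(precision=1,suppress=True)
o=robot.get_obs(); print(W2L(o["ee_pos"]),o["force"],o["t"])
P=[]
for c in ["scene","side"]:
    im=cams.get_image(c)
    for q,z in [("pencil_line",26),("plate_end",18),("slat",18)]:
        for r in nets.mark_of(c,q)[:1]: print(c,q,r["confidence"],W2L(ray(im,r["uv"],z)))
    cv2.imwrite(f"pics/{c}3.png",cv2.resize(im["image"][180:330,230:380,::-1],(400,400),interpolation=2))
cv2.imwrite("pics/both3.png",np.hstack([cv2.imread(f"pics/{c}3.png") for c in ["scene","side"]]))
E
```

```text
[-8.7 75.  39.9] [-0.4 -1.6 -0.1] 11.8
scene pencil_line 0.6 [   0.5 -126.    26. ]
scene plate_end 0.72 [ -10.9 -135.1   18. ]
scene slat 0.97 [-14.8 -31.7  18. ]
side pencil_line 0.65 [  -6.6 -127.1   26. ]
side slat 0.65 [ -2.9 -44.3  18. ]
```

View pics/both3.png

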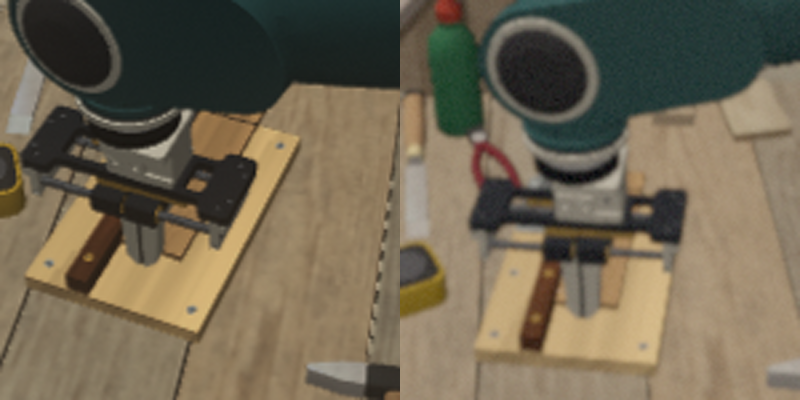

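Call:
apply_moves(series="-0.003 0 0 0 0 0 1;-0.006 0 0 0 0 0 1;-0.009 0 0 0 0 0 1;-0.011 0 0 0 0 0 1;-0.011 0 0 0 0 0 1;0.03 0 0 0 0 0 1;0.07 0 -0.05 0 0 0 1;0.1 0 -0.1 0 0 0 1;0.1 0 -0.1 0 0 0 1;0.1 0 -0.1 0 0 0 1")

```text
t: 13.2
ee_pos: [552.9, 172.5, 120.8]
tcp_rot: [1.89, 2.508, 0.002]
force: [-0.8, 0.1, -0.8]
grip_width: 0.007
grasp_force: 0.0
```

```bash
cat > m.py <<'E'
from h import *
np.set_printoptions(precision=1,suppress=True)
o=robot.get_obs(); print(W2L(o["ee_pos"]),o["force"],o["t"])
im,W=wcloud(); Z=W[...,2]; c,s=np.cos(BY),np.sin(BY); D=W[...,:2]-BO
X=c*D[...,0]+s*D[...,1]; Y=-s*D[...,0]+c*D[...,1]
for q in (22.5,):
    for x in (-30,-20,-10,0,10):
        m=(abs(X-x)<2)&(Z>22.3)&(Z<30)&(Y<150); print("slat end x",x,"max y",np.nanmax(np.where(m,Y,-999)))
for x in (-70,-55,50,65):
    m=(abs(X-x)<2)&(Z>13)&(Z<22); print("plate end x",x,np.nanmax(np.where(m,Y,-999)))
for y in (45,30,15,0,-15,-30):
    m=(abs(Y-y)<2)&(Z>22.3)&(Z<28)&(X<18); n=(abs(Y-y)<2)&(Z>33)&(Z<43)
    if m.sum(): print("y",y,"slat left",np.nanmin(np.where(m,X,999)),"fence face",np.nanmin(np.where(n,X,999)), "n",m.sum())
cv2.imwrite("pics/wm.png",im["image"][:,:,::-1])
E
python3 m.py
```

```text
[ -8.2 155.4 120.8] [-0.8  0.1 -0.8] 13.2
slat end x -30 max y -999.0
slat end x -20 max y -999.0
slat end x -10 max y 55.03071146851554
slat end x 0 max y -999.0
slat end x 10 max y -999.0
plate end x -70 131.40906694538316
plate end x -55 325.9709542446341
plate end x 50 275.0080298672558
plate end x 65 317.715630817954
y 45 slat left -12.342289017971542 fence face 132.9172246360199 n 45
y 30 slat left -12.451126538696732 fence face 140.89955922050652 n 15
```

View pics/wm.png

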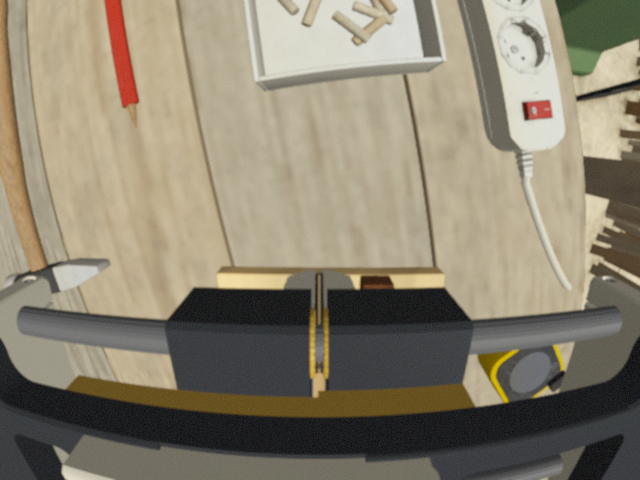

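Call:
apply_moves(series="0 0 -0.06 0 0 0 1;0 0 -0.12 0 0 0 1;0 0 -0.18 0 0 0 1;-0.06 -0.02 -0.23 0 0 0 1;-0.12 -0.04 -0.26 0 0 0 1;-0.18 -0.04 -0.26 0 0 0 1;-0.22 -0.04 -0.26 0 0 0 1;-0.22 -0.04 -0.26 0 0 0 1;-0.22 -0.04 -0.26 0 0 0 1;-0.22 -0.04 -0.26 0 0 0 1")

```text
t: 14.25
ee_pos: [570.1, -5.7, 326.8]
tcp_rot: [-1.891, -2.507, 0.001]
force: [-0.2, 0.5, 0.2]
grip_width: 0.006
grasp_force: 0.0
```

```bash
sed -i 's#pics/wm.png#pics/wm2.png#' m.py; python3 m.py
```

```text
[-40.8 -20.7 326.8] [-0.2  0.5  0.2] 14.25
slat end x -30 max y 53.5668081580922
slat end x -20 max y 53.606617361975324
slat end x -10 max y 53.67584295374678
slat end x 0 max y 53.816035457834175
slat end x 10 max y 53.97992414798248
plate end x -70 130.03826112378414
plate end x -55 129.7159595781321
plate end x 50 129.48345866667174
plate end x 65 129.2608654377229
y 45 slat left -40.11838786938647 fence face 19.887639680016754 n 154
y 30 slat left -40.14962057716724 fence face 19.863304245901343 n 179
y 15 slat left -40.18217009275436 fence face 19.82799064505946 n 144
y 0 slat left -350.8409401972467 fence face 20.29200254291902 n 169
y -15 slat left -296.42849687651113 fence face 20.310418893566464 n 176
y -30 slat left -294.5482037863665 fence face 19.956765230387674 n 155
```

View pics/wm2.png

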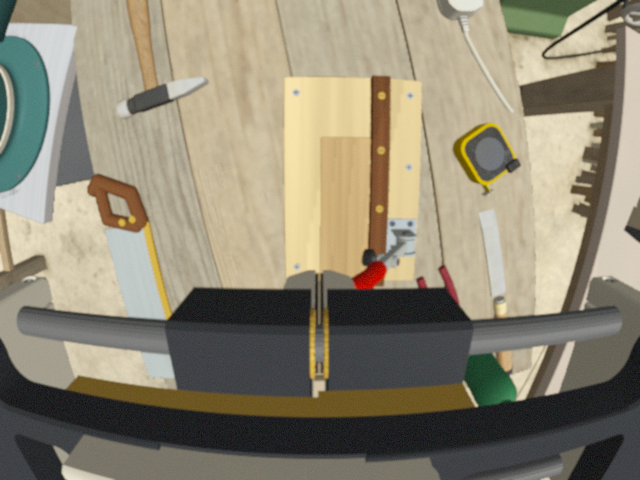

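Call:
apply_moves(series="-0.05 0 0 0 0 0 1;-0.1 0 0 0 0 0 1;-0.15 0 0 0 0 0 1;-0.16 0 0 0 0 0 1;-0.16 0 0 0 0 0 1;-0.16 0 0 0 0 0 1;-0.16 0 0 0 0 0 1;-0.16 0 0 0 0 0 1;-0.16 0 0 0 0 0 1;-0.16 0 0 0 0 0 1")

```text
t: 15.3
ee_pos: [605.3, -128.7, 328.0]
tcp_rot: [1.891, 2.508, 0.0]
force: [0.3, -0.1, -0.1]
grip_width: 0.004
grasp_force: 0.0
```

```bash
cat > m2.py <<'E'
from h import *
np.set_printoptions(precision=1,suppress=True)
o=robot.get_obs(); print(W2L(o["ee_pos"]),o["t"])
im,W=wcloud(); Z=W[...,2]; c,s=np.cos(BY),np.sin(BY); D=W[...,:2]-BO
X=c*D[...,0]+s*D[...,1]; Y=-s*D[...,0]+c*D[...,1]
for x in (-35,-25,-15):
    m=(abs(X-x)<2)&(Z>21.5)&(Z<30)&(Y>-200); print("slat x",x,np.nanmin(np.where(m,Y,999)),np.nanmax(np.where(m,Y,-999)))
for x in (-75,-60,-50):
    m=(abs(X-x)<2)&(Z>13)&(Z<22)&(Y>-200); print("plate x",x,np.nanmin(np.where(m,Y,999)),np.nanmax(np.where(m,Y,-999)))
for q in ("plate_end","pencil_line","red_grip","lever_pivot"):
    for r in nets.mark_of("wrist",q)[:1]:
        u,v=np.round(r["uv"]).astype(int); print(q,r["confidence"],u,v,X[v,u],Y[v,u],Z[v,u])
m=(abs(X+30)<6)&(Z>21)&(Z<29)&(Y<-80)&(Y>-180); g=im["image"].mean(-1)
for y in range(-170,-110,3):
    k=m&(abs(Y-y)<1.5); 
    if k.sum(): print(y,round(g[k].mean()),end="; ")
for r in nets.outline_of("wrist","red_grip")[:1]:
    k=r["mask"]; print("\ngrip",r["confidence"],[np.nanpercentile(a[k],[5,50,95]) for a in (X,Y,Z)])
cv2.imwrite("pics/wm3.png",im["image"][:,:,::-1])
E
python3 m2.py
```

```text
[ -40.8 -148.6  328. ] 15.3
slat x -35 -164.0983600079172 54.28427118972526
slat x -25 -165.32070591734444 54.55579783983646
slat x -15 -164.9729544928625 54.21692492484751
plate x -75 -128.6285642293091 106.08312363344189
plate x -60 -128.7015664890051 105.64581359227299
plate x -50 -128.80699267929975 105.4101546767125
pencil_line 0.97 345 182 -9.307337834607335 -128.05351408910653 23.80994052672679
red_grip 0.9 364 128 -8.477223358760785 -70.3550607311202 204.54984991246053
lever_pivot 0.97 411 136 61.83467403930658 -70.99193377523275 63.2717500359517
-164 169; -161 168; -158 168; -155 168; -152 168; -149 168; -146 167; -143 167; -140 167; -137 166; -134 166; -131 134; -128 147; -125 167; -122 166; -119 166; -116 166; -113 166; 
grip 0.71 [array([-19.1,   2.6,  64.2]), array([-77.7, -70.5, -62.6]), array([ 62.2, 184. , 204.9])]
```

View pics/wm3.png

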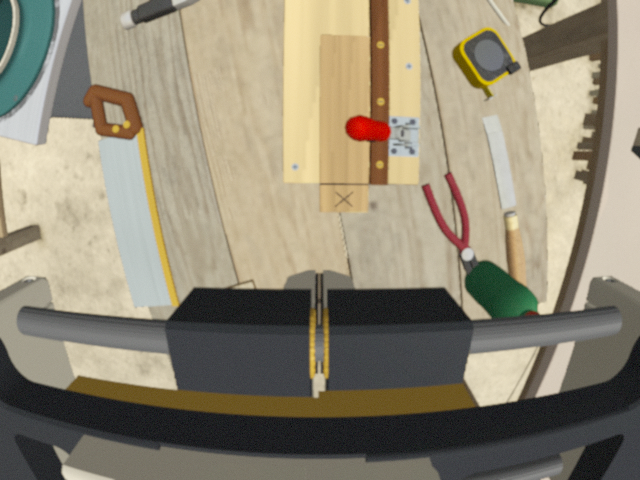

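Call:
apply_moves(series="0.04 0.04 0 0 0 0 1;0.08 0.08 0 0 0 0 1;0.098 0.0885 0.02 0 0 0 1;0.098 0.0885 0.06 0 0 0 1;0.098 0.0885 0.1 0 0 0 1;0.098 0.0885 0.13 0 0 0 1;0.098 0.0885 0.145 0 0 0 1;0.098 0.0885 0.145 0 0 0 1;0.098 0.0885 0.145 0 0 0 1;0.098 0.0885 0.145 0 0 0 1")

```text
t: 16.6
ee_pos: [652.4, -34.4, 213.6]
tcp_rot: [1.891, 2.507, 0.002]
force: [-0.1, 0.1, -0.5]
grip_width: -0.001
grasp_force: 0.0
```

```bash
python3 - <<'E'
from h import *
o=robot.get_obs(); print(W2L(o["ee_pos"]),o["force"],o["t"])
for x,z in [(12,208.6),(-13,194.7),(-35.8,175.3),(-54.3,151.7),(-67.8,124.9),(-74.3,103.3),(-77.5,81)]: row(L2W(x,-70,z),16.)
E
```

```text
[ 30.39493552 -70.93627952 213.63085619] [-0.06235309  0.10475704 -0.50530071] 16.6
(np.float64(634.4297552584499), np.float64(-38.58067044587833), 208.6) [ 0.0012 -0.023   0.0062  0.0006  0.0003 -0.0003]
(np.float64(610.3982128599919), np.float64(-45.47160434130331), 194.7) [ 0.0011 -0.0543  0.0236  0.0006  0.0003 -0.0003]
(np.float64(588.4814461925981), np.float64(-51.756136053930895), 175.3) [ 0.0011 -0.0828  0.0477  0.0006  0.0003 -0.0003]
(np.float64(570.6981048177392), np.float64(-56.85542713654538), 151.7) [ 0.0011 -0.106   0.0772  0.0006  0.0003 -0.0003]
(np.float64(557.7210719225719), np.float64(-60.57653144007487), 124.9) [ 0.0011 -0.123   0.1107  0.0006  0.0003 -0.0003]
(np.float64(551.4728708989729), np.float64(-62.36817425288536), 103.3) [ 0.0011 -0.1311  0.1377  0.0006  0.0003 -0.0003]
(np.float64(548.3968334719702), np.float64(-63.25021379149976), 81) [ 0.0012 -0.1352  0.1655  0.0006  0.0003 -0.0003]
```

Call:
apply_moves(series="0.001 -0.012 0.003 0 0 0 1;0.001 -0.023 0.0062 0 0 0 1;0.001 -0.033 0.011 0 0 0 1;0.001 -0.044 0.017 0 0 0 1;0.001 -0.0543 0.0236 0 0 0 1;0.001 -0.064 0.031 0 0 0 1;0.001 -0.074 0.039 0 0 0 1;0.001 -0.0828 0.0477 0 0 0 1;0.001 -0.095 0.062 0 0 0 1;0.001 -0.106 0.0772 0 0 0 1")

```text
t: 17.6
ee_pos: [569.6, -57.0, 149.5]
tcp_rot: [1.892, 2.508, 0.0]
force: [1.5, 0.9, 1.0]
grip_width: 0.007
grasp_force: 1.0
```

Call:
apply_moves(series="0 -0.006 0.011 0 0 0 1;0 -0.011 0.022 0 0 0 1;0 -0.017 0.0335 0 0 0 1;0 -0.021 0.047 0 0 0 1;0 -0.025 0.0605 0 0 0 1;0 -0.027 0.070 0 0 0 1;0 -0.029 0.079 0 0 0 1;0 -0.029 0.084 0 0 0 1;0 -0.029 0.084 0 0 0 1;0 -0.029 0.084 0 0 0 1")

```text
t: 18.6
ee_pos: [547.8, -63.2, 82.9]
tcp_rot: [-1.892, -2.508, 0.0]
force: [-0.2, 0.4, 0.4]
grip_width: -0.0
grasp_force: 0.0
```

```bash
python3 - <<'E'
from h import *
o=robot.get_obs(); print(W2L(o["ee_pos"]),o["force"],o["t"])
E
```

```text
[-78.05188644 -69.74363019  82.871586  ] [-0.18653809  0.39837738  0.42080191] 18.6
```

Call:
apply_moves(series="0 0 0.0006 0 0 0 1;0 0 0.0012 0 0 0 1;0 0 0.0018 0 0 0 1;0 0 0.0024 0 0 0 1;0 0 0.003 0 0 0 1;0 0 0.003 0 0 0 1;0 0 0.003 0 0 0 1;0 0 0.003 0 0 0 1;0 0 0.003 0 0 0 1;0 0 0.003 0 0 0 1")

```text
t: 19.6
ee_pos: [547.9, -63.2, 80.6]
tcp_rot: [1.892, 2.508, -0.0]
force: [0.2, -0.1, 3.7]
grip_width: 0.005
grasp_force: 1.3
```

Call:
apply_moves(series="0 0 0.0006 0 0 0 1;0 0 0.0012 0 0 0 1;0 0 0.0018 0 0 0 1;0 0 0.0018 0 0 0 1;0 0 0.0018 0 0 0 1;0 0 0.0018 0 0 0 1;0 0 0.0018 0 0 0 1;0 0 0.0018 0 0 0 1;0 0 0.0018 0 0 0 1;0 0 0.0018 0 0 0 1")

```text
t: 20.6
ee_pos: [548.0, -63.2, 80.1]
tcp_rot: [1.891, 2.508, 0.0]
force: [-4.9, 0.9, 12.8]
grip_width: 0.002
grasp_force: 6.6
```

Call:
apply_moves(series="0 0 0.0006 0 0 0 1;0 0 0.0012 0 0 0 1;0 0 0.0014 0 0 0 1;0 0 0.0014 0 0 0 1;0 0 0.0014 0 0 0 1;0 0 0.0014 0 0 0 1;0 0 0.0014 0 0 0 1;0 0 0.0014 0 0 0 1;0 0 0.0014 0 0 0 1;0 0 0.0014 0 0 0 1")

```text
t: 21.6
ee_pos: [548.1, -63.3, 79.8]
tcp_rot: [1.891, 2.508, 0.0]
force: [-10.5, 1.4, 22.7]
grip_width: 0.0
grasp_force: 11.2
```

Call:
apply_moves(series="0 0 -0.005 0 0 0 1;0 0 -0.03 0 0 0 1;0 0 -0.09 0 0 0 1;0 0 -0.15 0 0 0 1;0 0.02 -0.21 0 0 0 1;-0.04 0.045 -0.27 0 0 0 1;-0.099 0.045 -0.31 0 0 0 1;-0.099 0.045 -0.31 0 0 0 1;-0.099 0.045 -0.31 0 0 0 1;-0.099 0.045 -0.31 0 0 0 1")

```text
t: 22.6
ee_pos: [604.0, -129.2, 324.8]
tcp_rot: [-1.892, -2.507, 0.0]
force: [-0.3, -0.1, -1.7]
grip_width: 0.009
grasp_force: 0.0
```

```bash
sed -i 's#wm3.png#wm4.png#' m2.py; python3 m2.py; sed -i 's#wm2.png#wm5.png#' m.py; python3 m.py | grep -v plate
```

```text
[ -42.2 -148.7  324.8] 22.6
slat x -35 -163.08154053047588 54.538760981404934
slat x -25 -164.16865780377367 54.7639994017483
slat x -15 -164.27762413887712 55.223606483574045
plate x -75 -128.0502433120914 104.71116528571716
plate x -60 -128.27411351846823 103.94484710182239
plate x -50 -128.17320759491108 104.56824303932628
pencil_line 0.68 348 181 -7.736084907130429 -126.24770226477219 24.8811230064112
red_grip 0.86 285 131 -79.61541361866932 -67.05768235329731 61.762788127764566
lever_pivot 0.91 413 133 61.807355968723414 -67.55187376829058 62.60172202627706
-164 170; -161 168; -158 168; -155 168; -152 168; -149 168; -146 168; -143 167; -140 167; -137 167; -134 167; -131 146; -128 151; -125 167; -122 168; -119 167; -116 167; -113 166; 
grip 0.85 [array([-98.8, -32.6,  60.4]), array([-77. , -70. , -62.3]), array([53.4, 57.8, 62.7])]
[ -42.1 -148.3  325.6] [-1.3 -0.2  0.2] 22.9
slat end x -30 max y 53.622153818359145
slat end x -20 max y 53.82052796386079
slat end x -10 max y 54.06871453534268
slat end x 0 max y 54.874955939398106
slat end x 10 max y 53.37134034901861
y 45 slat left -39.75666364288648 fence face 20.392575527958 n 149
y 30 slat left -39.788799422478704 fence face 20.812607768087545 n 144
y 15 slat left -39.81924226104096 fence face 19.803871038872153 n 150
y 0 slat left -363.8060574943754 fence face 20.39684582392944 n 166
y -15 slat left -300.78545727191585 fence face 19.39468026843568 n 167
y -30 slat left -291.8789106436273 fence face 20.41364723913908 n 174
```

View pics/wm4.png

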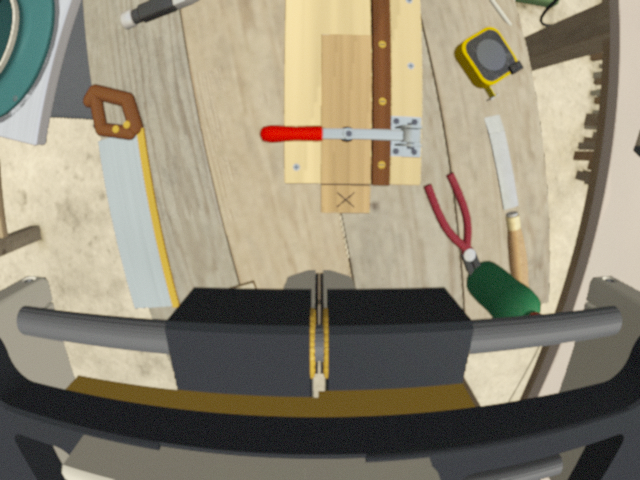

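The wrist picture shows the lever flat over the slat (grip at about 290,133). The pencil line is on the plate's edge (row about 183), and the crossed end hangs out past it. I'm handing in.

```bash
python3 -c "
from rig import robot
print(robot.hand_in())"
```

```text
the job is handed in; nothing more can be done
None
```

The job is handed in, with no verdict returned: the slat lies flush against the fence with its pencil line about 1 mm from the plate's end by camera, and the lever is down, pressed with about 23 N before I let go.

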